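Put the wide cord roll away from the spool stand

TASK

Slide the wide roll of cord up off its spindle on the wooden spool stand and set it down, not dropped, standing on its end on the floor of the empty tray. Leave the slim roll on its spindle and everything else on the table where it is.

Things in the scene. Friction and masses are not known exactly. Their poses are not given: they have to be found in the camera images.
- stand: Plywood spool stand fixed to the table: slab 210 x 90 x 18 mm with two identical upright spindles, 14 mm in diameter, rising 65 mm above the slab, 65 mm either side of the centre along the slab. One carries the wide roll, the other the slim roll; which is which varies. Origin: centre of the slab's underside; x along the slab and the line of spindles, z up.
- wide_roll: The roll to put away: rigid, tightly wound natural cotton cord on a brown card core, 62 mm outer diameter, 50 mm tall, 26 mm bore right through along its axis; about 0.16 kg. It starts standing loosely on the stand's slab, a spindle through its bore. Origin: centre of its lower end face; z along its axis.
- wide_roll_mid (a point): Centre of the wide roll: on its axis at half its height, 25 mm from either end.
- slim_roll: Slimmer and taller roll of the same cord, 40 mm outer diameter, 58 mm tall, same 26 mm bore, on the stand's other spindle; it stays there. Origin: centre of its lower end face; z along its axis.
- tray_empty: The empty one of two identical square, open wooden trays, fixed to the table: outside 112 x 112 mm, 24 mm high, walls and floor 6 mm thick, inside 100 x 100 mm. Origin: centre of its underside; x and y parallel to its sides, z up.
- tray_empty_floor (a point): Centre of the empty tray's inner floor, 6 mm above the table; same axes as the tray.
- tray_full: The other, identical tray, which already holds the spare roll. Same size and origin as the empty one.
- spare_roll: Low roll of the same cord, 56 mm outer diameter, 34 mm tall, 26 mm bore, standing in the other tray; it stays there. Origin: centre of its lower end face.
- bottle: Closed drinking bottle, 68 mm in diameter, 200 mm tall, standing on the table beyond the work; bystander. Origin: centre of its underside.
- mug: Terracotta-brown mug, 80 mm in diameter, 85 mm tall, with a handle on its +y side, standing on the table beyond the work; bystander. Origin: centre of its underside.
- remote: Black remote control, 150 x 40 x 16 mm, lying on the table beyond the work; bystander. Origin: centre of its underside; y along its length.
Not all that is in view belongs to the job. Leave any green or pink look-alike of the wide_roll alone. Of the things that look like the stand, the smaller one is meant.

How it is judged (in metres and radians):
On the way:
1. the wide roll is lifted off the spindle: its lower end has risen to the spindle's tip (z of wide_roll_mid in the frame of stand above 0.103 m), for 0.05 s.
At the end, for the whole second after the job is handed in: The wide roll is at rest in the empty tray, standing on either end (within 0.12 rad of upright) on its floor (roll centre 19 to 31 mm above the floor, within 30 mm of the tray's centre), and the slim roll is still on its spindle, within 30 mm of where it was (horizontal distance between wide_roll_mid and tray_empty_floor below 0.03 m and z of wide_roll_mid in the frame of tray_empty_floor between 0.019 and 0.031 m and (angle between wide_roll's own z axis and vertical below 0.12 rad or angle between wide_roll's own z axis and vertical above 3.02 rad) and linear speed of wide_roll below 0.03 m/s and angular speed of wide_roll below 0.3 rad/s and distance of slim_roll from where it was at the start of the episode below 0.03 m and z of slim_roll in the frame of stand below 0.03 m); the robot touches nothing.
It fails at once if the wide roll is dropped or thrown: it moves faster than 0.7 m/s (a fall of about 25 mm) while the fingers are not touching it (linear speed of wide_roll above 0.7 m/s and contact force between the fingers and wide_roll below 0.02 N).
It fails at once if the slim roll is moved more than 30 mm (distance of slim_roll from where it was at the start of the episode above 0.03 m).
It fails at once if the spare roll is moved more than 30 mm (distance of spare_roll from where it was at the start of the episode above 0.03 m).
It fails at once if the bottle or mug is moved more than 30 mm (distance of any of bottle, mug from where it was at the start of the episode above 0.03 m).
It fails at once if the remote control is moved more than 30 mm (distance of remote from where it was at the start of the episode above 0.03 m).
It also fails if it takes over 42 s, if anything falls off the work surface, if the arm or the gripper's body presses on something with over 40 N, if the wrist force passes 120 N, or if a joint passes its speed limit or range.

ROBOT

A 7-joint arm with a two-finger parallel gripper is mounted at the origin on the work surface. World frame = base frame: x ahead of the robot, y to its left, z up, the work surface at z = 0. Lengths are in mm, angles in rad, forces in N, time in s.
With the tool pointing down it reaches from about 400 to 850 mm from the base axis. Payload 4.5 kg.
Tool frame: the origin (TCP) lies midway between the tips of the shut fingers; the grasp point (between the pads) lies 19 mm behind it; z points along the fingers, y is the line along which they close (so a half turn about z gives the same grasp; the last joint's range is limited). The gripper opens to 88 mm and grips with 3 to 60 N. Pads are 18 mm wide; open, the fingers measure 123 mm over their backs; the gripper's body (75 mm by 187 mm) begins 45 mm behind the grasp point.
Start: joints at [-1.119, 0.689, -0.195, 1.565, 0.157, 0.902, -0.215], TCP at [253.578, 571.272, 238.743] pointing down, gripper open.
Joint ranges: [-3.01, 3.01], [-0.46, 2.08], [-1.47, 1.51], [0.13, 2.56], [-1, 4.14], [0.04, 2.09], [-2.66, 2.66]. Speed limits (rad/s): [2.57, 2.57, 3.14, 3.14, 3.14, 3.14, 3.14].

INTERFACE

Orientations are given as [roll, pitch, yaw] about the fixed x, y, z axes, in that order (R = Rz(yaw) Ry(pitch) Rx(roll)).
In Python, from station import bot gives the robot as it stands.
- The arm moves only by the tool arm_command, never from a script. Its argument "deltas" is a list that holds one entry, the list of rows, each a list of 4 numbers: the shift along the tool's x, y, z in m, then the turn about the tool's z in degrees. In form: [[[dx, dy, dz, twist], ...]]. A call has 1 to 5 rows; each row is the pose to reach, as a shift and turn from the pose commanded when the call began, along the tool's axes at that moment; what a row does not reach only later rows make up. A row lasts 1/10 s, in which the tool goes at most 50 mm and 8.59 degrees, less where a joint would pass 70% of its speed; a pose out of reach is approached as far as the arm can. A call with a gripper value outside its range is refused whole. "gripper" is the opening, from 0 (shut) to 1 (fully open), set as the call begins (left out, the last holds). The fingers move at their own pace and stop on an object; "force" is the grip in N (left out, the last holds). Time passes only in rows, so rows that repeat a pose let the fingers close. It gives the time, the measured TCP pose, the force, the opening and the grip force at its end, in the units of the state.
- bot.state(): the state, without advancing time (a new reading comes with each control period).
- bot.get_image(name): name is "side" or "top" or "wrist"; returns a dict with "img" (400x640x3 uint8, red, green, blue), "fov_y" (degrees; the focal length in pixels is half the picture's height over the tangent of half this angle, whatever the lens; pixels are square), "cx", "cy" (the principal point, pixels), "origin" and "rotation" of the camera in the world. Camera axes: x right, y down, z forward; pixel columns grow to the right and rows downward; lengths in mm; the calibration is good to about 2 mm. A picture is of the moment at which its call begins. There is no depth.
- bot.finish_job(): hands the job in; it is judged then, once.
Trained networks look in a picture, given as the dict that the camera call returned (one of the last four; its "shot" number tells which), for a name from the list of things; names that differ only in an ending like _2 or _b are one class to them, and where a whole thing is asked for, a point or a joint stands for the part that bears it (a point fixed in the world has none). Each returns a list of dicts, best first, with "conf" (0 to 1); they miss things now and then, are a little off and sometimes report something else, mostly with a low value. They report only what shows in the picture. A call takes as long as a camera call. They do not tell look-alikes from the thing itself.
- bot.find_in(thing, picture): "rect" ([left, top, right, bottom] in pixels, round what is visible of it).
The state is a dict: "time": time; "joints": joint angles; "joint_vel": joint speeds; "tau": joint torques, N m; "tool_pos": TCP position; "eef_rot": TCP orientation; "contact_force": force on the tool from outside, world axes, zero at the start; "moment": the same for the moment, N m; "finger_gap": finger opening in mm; "grasp_force": force on a finger pad.
Only numpy, scipy, OpenCV 4.12 (cv2) and the standard library are available. Lean on these libraries where they do the work, as an engineer would, in place of code of your own. Each camera call takes 0.05 s, during which the arm holds its last target. There are 200 camera calls.

## Working session

There is one attempt and no reset: what is moved stays moved. The work goes in short steps, Python scripts to look and compute and a tool call to move; the robot and the scene stay as the last step left them, time stands still between calls to the robot, and variables do not carry over. Pictures are saved under pics/ and viewed, at most 10 in all, crops included, and the job is handed in when it is done.

Besides the shell and the picture viewer there is one more tool, called after "Emit:" by a JSON object that holds its "api" and its "payload". arm_command: Moves the arm, as the interface text tells. Its arguments: {"type":"object","properties":{"deltas":{"type":"array","items":{"type":"array","items":{"type":"array","items":{"type":"number"}}}},"gripper":{"type":"number"},"force":{"type":"number"}},"required":["deltas"]}

```bash
mkdir -p pics
cat > h.py <<'E'
import numpy as np, cv2
from station import bot
from scipy.spatial.transform import Rotation as Rn
def ray(p,u,v):
    f=200/np.tan(np.radians(p["fov_y"])/2) if p["img"].shape[0]==400 else None
    d=np.array(p["rotation"])@np.array([(u-p["cx"])/f,(v-p["cy"])/f,1.]);return np.array(p["origin"]),d
def onz(p,u,v,z):
    o,d=ray(p,u,v);return o+d*(z-o[2])/d[2]
def proj(p,X):
    f=200/np.tan(np.radians(p["fov_y"])/2);c=np.array(p["rotation"]).T@(np.array(X)-np.array(p["origin"]));return c[:2]/c[2]*f+[p["cx"],p["cy"]]
E
python3 - <<'E'
from h import *
for n in("top","side"):
    p=bot.get_image(n);cv2.imwrite(f"pics/{n}0.png",p["img"][:,:,::-1])
    print(n,p["fov_y"],p["cx"],p["cy"],p["origin"],np.round(p["rotation"],3).tolist())
    for t in("wide_roll","slim_roll","stand","tray_empty","tray_full","spare_roll"):
        print(t,[(round(d["conf"],2),np.round(d["rect"]).tolist()) for d in bot.find_in(t,p)])
print(bot.state())
E
```

```text
top 48.34147038621086 326.48446657088544 205.1074166028873 [ 372.2229631    10.63291454 1223.95794047] [-3.014, -0.022, -1.59]
wide_roll [(0.88, [367.0, 247.0, 393.0, 268.0]), (0.71, [412.0, 217.0, 438.0, 241.0])]
slim_roll [(0.69, [424.0, 174.0, 449.0, 190.0])]
stand [(0.9, [400.0, 169.0, 454.0, 251.0]), (0.79, [391.0, 261.0, 479.0, 376.0]), (0.48, [285.0, 108.0, 338.0, 130.0])]
tray_empty [(0.85, [194.0, 216.0, 244.0, 260.0])]
tray_full [(0.65, [296.0, 164.0, 347.0, 211.0])]
spare_roll [(0.65, [312.0, 176.0, 338.0, 199.0]), (0.16, [426.0, 173.0, 449.0, 192.0])]
side 43.96652448722151 322.68263557313895 199.00116635484642 [  20.66706999 -728.10221649 1107.67019713] [-2.448, 0.011, -0.616]
wide_roll [(0.88, [304.0, 252.0, 327.0, 283.0]), (0.76, [331.0, 231.0, 356.0, 258.0]), (0.67, [357.0, 267.0, 379.0, 297.0])]
slim_roll [(0.75, [408.0, 252.0, 423.0, 283.0])]
stand [(0.84, [345.0, 260.0, 436.0, 308.0]), (0.64, [226.0, 322.0, 352.0, 378.0])]
tray_empty [(0.66, [232.0, 146.0, 278.0, 186.0]), (0.57, [408.0, 256.0, 424.0, 283.0])]
tray_full [(0.68, [319.0, 177.0, 369.0, 222.0])]
spare_roll [(0.96, [331.0, 186.0, 353.0, 212.0])]
{'time': 0.7, 'joints': array([-1.11917961,  0.68904822, -0.19457483,  1.56532352,  0.15727313,
        0.90251716, -0.21504936]), 'joint_vel': array([ 0.00188609, -0.00097032,  0.00067648, -0.00013319,  0.00059801,
       -0.0006093 ,  0.00044853]), 'tau': array([-7.38847521e-04, -5.27363312e+01, -1.26669411e+00, -1.53718793e+01,
       -5.17359143e-02, -8.42181053e-04,  3.42915678e-05]), 'tool_pos': array([253.59252167, 571.25054535, 238.76812683]), 'eef_rot': array([ 3.14151024e+00, -8.05939687e-06,  2.72381576e+00]), 'contact_force': array([-0.23038883, -0.45190997, -0.95261601]), 'moment': array([-5.01036436e-02, -1.91092109e-02,  8.28395982e-05]), 'grasp_force': 0.0, 'finger_gap': 87.78273783733663}
```

View pics/top0.png

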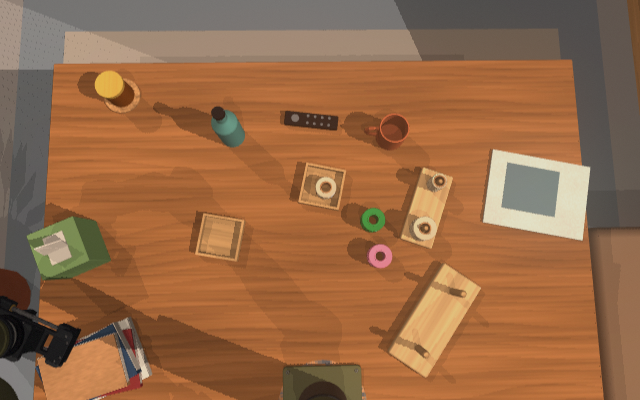

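View pics/side0.png

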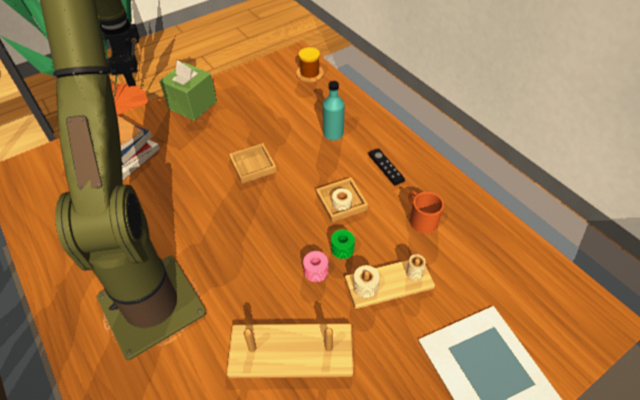

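The top picture shows these candidates for the wide roll:
- Cream roll on the small stand at (425,229).
- Pink look-alike at (380,256).
- Green look-alike at (373,219).
- Slim roll at (438,181).
- Spare roll in its tray at (325,187).

I choose (425,229), on the smaller stand. The network's best hit, (380,257), is the pink one. The empty tray is at (219,237). Next I check the choice in a close crop and measure.

```bash
sed -i 's/np.array(p\["rotation"\])/Rn.from_rotvec(p["rotation"]).as_matrix()/g' h.py
python3 - <<'E'
from h import *
t=bot.get_image("top");s=bot.get_image("side")
a=cv2.resize(t["img"][160:270,360:470],None,fx=5,fy=5,interpolation=cv2.INTER_CUBIC)
b=cv2.resize(s["img"][225:315,340:440],(250*1,225),interpolation=cv2.INTER_CUBIC)
c=cv2.resize(t["img"][205:270,185:250],(250,250),interpolation=cv2.INTER_CUBIC)
im=np.zeros((550,800,3),np.uint8);im[:,:550]=a;im[:225,550:]=b;im[300:,550:]=c
cv2.imwrite("pics/crop.png",im[:,:,::-1])
def tri(c1,c2):
    o1,d1=ray(t,*c1);o2,d2=ray(s,*c2);d1/=np.linalg.norm(d1);d2/=np.linalg.norm(d2)
    k=np.linalg.lstsq(np.c_[d1,-d2],o2-o1,rcond=None)[0];p,q=o1+k[0]*d1,o2+k[1]*d2
    return np.round((p+q)/2),round(np.linalg.norm(p-q),1)
print("base",proj(t,[0,0,0]),proj(s,[0,0,0]))
print("wide",tri((425,229),(367,282)),onz(t,425,229,43))
print("slim",tri((437,182),(415.5,267.5)))
print("tray",tri((219,238),(255,166)),onz(t,219,238,12),onz(s,255,166,12))
E
```

```text
base [-1175.72209807   -94.23435515] [ 70.99924998 210.42476286]
wide (array([ 453., -278.,  918.]), np.float64(700.5)) [3561.78925978 -838.5488796    43.        ]
slim (array([ 526., -247.,  895.]), np.float64(675.9))
tray (array([ 440., -210.,  766.]), np.float64(554.2)) [1502.19673453 -548.67425809   12.        ] [474.65644057 225.79804666  12.        ]
```

View pics/crop.png

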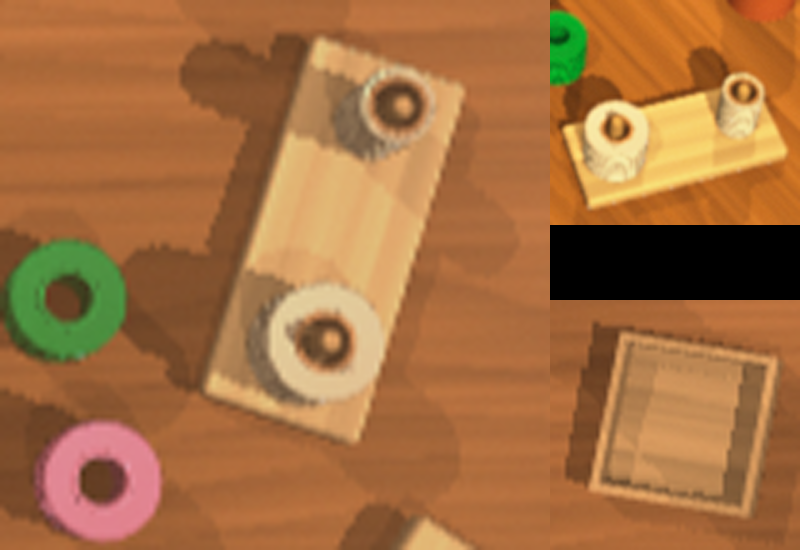

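The crop confirms it. The cream wide roll is on the small stand with its top-face centre at top pixel (425.0,228.6). The slim roll is at (439.4,181). The tray rim corners are near (204,214), (244,220), (236,261) and (196,254). The camera rotation values look like roll, pitch, yaw, so I'll redo the numbers that way.

```bash
sed -i 's/Rn.from_rotvec(p\["rotation"\])/Rn.from_euler("xyz",p["rotation"])/g' h.py
python3 - <<'E'
from h import *
t=bot.get_image("top");s=bot.get_image("side")
print("base",proj(t,[0,0,0]),proj(s,[0,0,0]))
W=onz(t,425,228.6,68);S=onz(t,439.4,181,76);W2=onz(t,425.6,228.2,83);S2=onz(t,440.6,181,83)
print("wide",W,W2,"slim",S,S2,np.linalg.norm((S2-W2)[:2]),np.degrees(np.arctan2(*(S2-W2)[[1,0]])))
print("side check: wide top px",proj(s,W),"spindle",proj(s,W2),"slim",proj(s,S))
C=np.array([onz(t,*c,24) for c in((203.7,213.6),(244,219.6),(236.5,260.9),(195.7,254.4))])
print("tray",C.mean(0),[np.linalg.norm(C[i]-C[i-1]) for i in range(4)],np.degrees(np.arctan2(*(C[0]-C[1])[[1,0]])))
print("tray side",proj(s,C.mean(0)))
# stand sides
for n,x in(("pink",(380.5,256)),("green",(373.5,219.7))):print(n,onz(t,*x,50))
R=Rn.from_euler("xyz",bot.state()["eef_rot"]).as_matrix();print(R.round(3),bot.state()["tool_pos"])
E
```

```text
base [322.80668245 405.67836858] [150.94890037 305.3647522 ]
wide [ 454.42939772 -274.120896     68.        ] [ 454.36763696 -272.02928695   83.        ] slim [ 578.54400893 -316.17248373   76.        ] [ 577.23883998 -317.33671605   83.        ] 130.95837378212403 -20.24090774866613
side check: wide top px [365.34225583 276.19619631] spindle [365.12277372 272.33572049] slim [416.02935798 260.91563536]
tray [444.61354524 267.57904516  24.        ] [np.float64(110.57168767516077), np.float64(109.63089041994355), np.float64(111.71019122976207), np.float64(109.86468211946216)] 80.52524996042051
tray side [251.31258648 160.05480456]
pink [ 385.75459951 -157.72253484   50.        ]
green [ 481.70894863 -142.40993907   50.        ]
[[-0.914  0.406  0.   ]
 [ 0.406  0.914  0.   ]
 [-0.     0.    -1.   ]] [253.59135152 571.28151181 238.73981014]
```

Emit:
{"api": "arm_command", "payload": {"deltas": [[[-0.03,-0.02,0,0],[-0.066,-0.044,0,0],[-0.102,-0.068,0,0],[-0.136,-0.09,0,0],[-0.165,-0.109,0,0]]], "gripper": 1, "force": 25}}

```text
time: 1.4
tool_pos: [361.5, 402.5, 238.9]
eef_rot: [-3.141, 0.001, 2.722]
contact_force: [0.7, 1.2, -0.2]
finger_gap: 88.1
grasp_force: 0.0
```

Emit:
{"api": "arm_command", "payload": {"deltas": [[[-0.035,-0.023,0,0],[-0.07,-0.046,0,0],[-0.105,-0.07,0,0],[-0.134,-0.09,0,0],[-0.134,-0.09,0,0]]]}}

```text
time: 1.9
tool_pos: [449.4, 262.0, 238.6]
eef_rot: [-3.139, 0.003, 2.714]
contact_force: [-0.1, -0.2, -0.4]
finger_gap: 88.4
grasp_force: 0.0
```

Emit:
{"api": "arm_command", "payload": {"deltas": [[[-0.014,-0.03,0,0],[-0.03,-0.066,0,0],[-0.046,-0.1,0,0],[-0.062,-0.136,0,0],[-0.075,-0.164,0,0]]]}}

```text
time: 2.4
tool_pos: [447.8, 86.3, 238.9]
eef_rot: [-3.141, 0.0, 2.724]
contact_force: [0.5, -0.1, -0.8]
finger_gap: 88.0
grasp_force: 0.0
```

Emit:
{"api": "arm_command", "payload": {"deltas": [[[-0.014,-0.03,0,0],[-0.03,-0.066,0,0],[-0.046,-0.1,0,0],[-0.062,-0.136,0,0],[-0.075,-0.164,0,0]]]}}

```text
time: 2.9
tool_pos: [450.2, -94.2, 238.9]
eef_rot: [3.142, 0.001, 2.723]
contact_force: [1.1, -0.2, 0.5]
finger_gap: 88.2
grasp_force: 0.0
```

Emit:
{"api": "arm_command", "payload": {"deltas": [[[-0.016,-0.034,0,0],[-0.032,-0.07,0,0],[-0.048,-0.106,0,0],[-0.064,-0.14,0,0],[-0.064,-0.14,0,0]]]}}

```text
time: 3.4
tool_pos: [451.5, -252.1, 238.6]
eef_rot: [-3.139, 0.002, 2.715]
contact_force: [-0.2, -0.0, -0.9]
finger_gap: 88.4
grasp_force: 0.0
```

Now I check from the wrist camera before descending.

Run:
```python
from h import *
p=bot.get_image("wrist");cv2.imwrite("pics/w1.png",p["img"][:,:,::-1])
print([(round(d["conf"],2),np.round(d["rect"],1).tolist()) for d in bot.find_in("wide_roll",p)])
for X in([454.4,-274,68],[454.4,-272,83],[454.4,-273,18]):print(X,proj(p,X))
st=bot.state();print(st["tool_pos"],st["eef_rot"],p["origin"])
```

```text
[(0.82, [386.0, 119.8, 460.4, 187.7]), (0.77, [267.8, 149.6, 329.8, 216.4]), (0.62, [344.6, 32.3, 413.8, 106.3])]
[454.4, -274, 68] [301.80121718 185.27888452]
[454.4, -272, 83] [302.85816917 188.88348787]
[454.4, -273, 18] [304.91270445 172.58585871]
[ 452.07979851 -246.26518042  238.60644731] [3.14074056e+00 2.73788616e-05 2.72272013e+00] [ 377.08868781 -218.83508408  384.48347635]
```

View pics/w1.png

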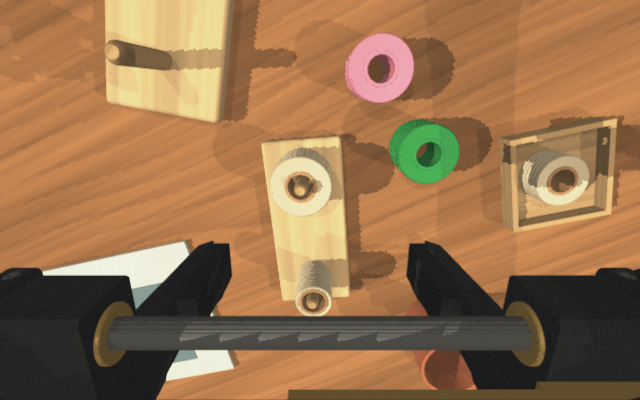

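The wrist view shows the wide roll's top disc at (301,186), against a predicted (302,185), so the position holds. The network's best hit, (423,154), is the green look-alike. I'll shift over the roll, then descend.

Emit:
{"api": "arm_command", "payload": {"deltas": [[[-0.013,-0.0245,0,0],[-0.013,-0.0245,0.03,0],[-0.013,-0.0245,0.07,0],[-0.013,-0.0245,0.1,0],[-0.013,-0.0245,0.1,0]]]}}

```text
time: 4.0
tool_pos: [452.2, -270.6, 135.8]
eef_rot: [3.14, -0.008, 2.728]
contact_force: [-0.7, 0.4, -0.1]
finger_gap: 87.9
grasp_force: 0.0
```

Emit:
{"api": "arm_command", "payload": {"deltas": [[[0,0,0,0],[0,0,0,0]]]}}

```text
time: 4.2
tool_pos: [455.3, -273.6, 140.3]
eef_rot: [3.141, 0.003, 2.725]
contact_force: [-0.2, 0.6, -0.4]
finger_gap: 87.9
grasp_force: 0.0
```

Emit:
{"api": "arm_command", "payload": {"deltas": [[[0,0,0.025,0],[0,0,0.055,0],[0,0,0.08,0],[0,0,0.097,0],[0,0,0.097,0]]]}}

```text
time: 4.7
tool_pos: [454.0, -273.8, 41.4]
eef_rot: [3.141, -0.001, 2.724]
contact_force: [-0.4, 0.7, 0.1]
finger_gap: 88.4
grasp_force: 0.0
```

Emit:
{"api": "arm_command", "payload": {"deltas": [[[0,0,0,0],[0,0,0,0]]]}}

```text
time: 4.9
tool_pos: [454.9, -274.6, 43.3]
eef_rot: [3.142, 0.003, 2.724]
contact_force: [-0.2, 0.6, -0.3]
finger_gap: 87.9
grasp_force: 0.0
```

Emit:
{"api": "arm_command", "payload": {"deltas": [[[0,0,0,0],[0,0,0,0],[0,0,0,0],[0,0,0,0],[0,0,0,0]]], "gripper": 0, "force": 25}}

```text
time: 5.4
tool_pos: [454.0, -274.2, 42.0]
eef_rot: [3.142, 0.0, 2.724]
contact_force: [-0.5, 0.4, 4.8]
finger_gap: 62.3
grasp_force: 25.0
```

Emit:
{"api": "arm_command", "payload": {"deltas": [[[0,0,-0.008,0],[0,0,-0.022,0],[0,0,-0.038,0],[0,0,-0.052,0],[0,0,-0.06,0]]]}}

```text
time: 5.9
tool_pos: [453.9, -274.3, 102.8]
eef_rot: [3.142, 0.001, 2.724]
contact_force: [0.6, -0.2, -1.0]
finger_gap: 62.3
grasp_force: 25.0
```

Emit:
{"api": "arm_command", "payload": {"deltas": [[[0,0,-0.015,0],[0,0,-0.035,0],[0,0,-0.052,0],[0,0,-0.06,0],[0,0,-0.06,0]]]}}

```text
time: 6.4
tool_pos: [454.1, -274.4, 162.4]
eef_rot: [3.142, 0.001, 2.724]
contact_force: [0.1, -0.6, -1.4]
finger_gap: 61.9
grasp_force: 25.0
```

Run:
```python
from h import *
p=bot.get_image("wrist");s=bot.get_image("side")
im=np.vstack([p["img"][100:],cv2.resize(s["img"][140:320,280:480],None,fx=1.6,fy=1.6)[:, :].copy() if 0 else np.zeros((0,640,3),np.uint8)])
c=cv2.resize(s["img"][160:310,300:460],(320,300));cv2.imwrite("pics/lift.png",np.hstack([cv2.resize(p["img"],(480,300)),c])[:,:,::-1])
print(bot.state()["tool_pos"],bot.state()["contact_force"],bot.state()["finger_gap"])
```

```text
[ 453.31578649 -274.02639723  161.12992596] [ 0.31332395  0.47467045 -1.15589014] 61.87422947908862
```

View pics/lift.png

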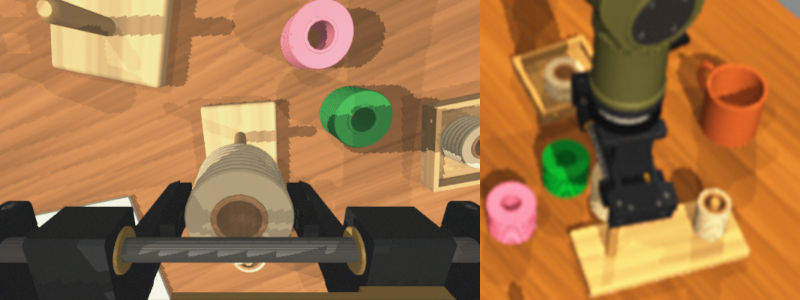

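The roll is held upright and clear of the bare spindle: in the wrist half of the picture it sits at (238,215), with the free spindle at (240,140) behind it. The slim roll is still on its spindle. Now the carry to the tray.

Emit:
{"api": "arm_command", "payload": {"deltas": [[[0.008,0.018,0,0],[0.022,0.048,0,0],[0.038,0.082,0,0],[0.054,0.116,0,0],[0.07,0.152,0,0]]]}}

```text
time: 7.0
tool_pos: [450.6, -105.6, 160.8]
eef_rot: [-3.141, -0.002, 2.723]
contact_force: [0.6, -0.1, -1.6]
finger_gap: 62.1
grasp_force: 25.0
```

Emit:
{"api": "arm_command", "payload": {"deltas": [[[0.016,0.035,0,0],[0.032,0.07,0,0],[0.048,0.104,0,0],[0.064,0.138,0,0],[0.08,0.172,0,0]]]}}

```text
time: 7.5
tool_pos: [447.4, 84.3, 160.8]
eef_rot: [-3.14, -0.001, 2.724]
contact_force: [-0.2, -0.2, -0.5]
finger_gap: 62.0
grasp_force: 25.0
```

Emit:
{"api": "arm_command", "payload": {"deltas": [[[0.016,0.034,0,0],[0.032,0.068,0,0],[0.048,0.102,0,0],[0.062,0.134,0,0],[0.072,0.156,0,0]]]}}

```text
time: 8.0
tool_pos: [444.7, 257.7, 160.7]
eef_rot: [3.142, -0.001, 2.727]
contact_force: [-0.3, 0.6, -2.0]
finger_gap: 61.9
grasp_force: 25.0
```

Emit:
{"api": "arm_command", "payload": {"deltas": [[[0.006,0.012,0,0],[0.006,0.012,0,0],[0.006,0.012,0,0],[0.006,0.012,0,0]]]}}

```text
time: 8.4
tool_pos: [445.1, 265.6, 161.5]
eef_rot: [-3.139, 0.0, 2.721]
contact_force: [0.3, 0.2, -1.9]
finger_gap: 62.0
grasp_force: 25.0
```

Run:
```python
from h import *
p=bot.get_image("wrist");s=bot.get_image("side")
c=cv2.resize(s["img"][110:230,190:318],(320,300));cv2.imwrite("pics/over.png",np.hstack([cv2.resize(p["img"],(480,300)),c])[:,:,::-1])
print(bot.state()["tool_pos"],bot.state()["eef_rot"],bot.state()["finger_gap"])
h=50;a=np.radians(80.5);u=np.array([np.cos(a),np.sin(a)]);v=np.array([-u[1],u[0]])
print([(proj(p,np.r_[np.array([444.6,267.6])+56*(i*u+j*v),24])*.75).round() for i,j in((1,1),(1,-1),(-1,-1),(-1,1))])
```

```text
[445.26564651 266.19319666 161.67478403] [-3.14043820e+00  2.35677090e-04  2.72140371e+00] 62.075445527116855
[array([278.,  77.]), array([297., 168.]), array([210., 188.]), array([182., 103.])]
```

View pics/over.png

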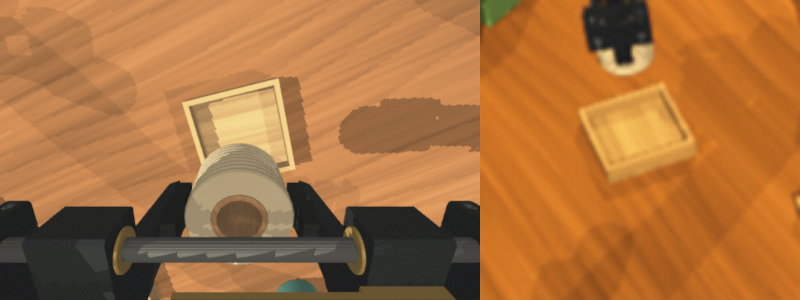

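The tray corners at (278,77) and (182,103) match the prediction, and the roll is above the tray. Lowering now.

Emit:
{"api": "arm_command", "payload": {"deltas": [[[0,0,0.012,0],[0,0,0.035,0],[0,0,0.06,0],[0,0,0.082,0],[0,0,0.1,0]]]}}

```text
time: 9.0
tool_pos: [444.6, 267.2, 59.9]
eef_rot: [-3.14, -0.001, 2.723]
contact_force: [0.2, 0.4, -1.5]
finger_gap: 62.0
grasp_force: 25.0
```

Emit:
{"api": "arm_command", "payload": {"deltas": [[[0,0,0.01,0],[0,0,0.018,0],[0,0,0.023,0],[0,0,0.025,0],[0,0,0.025,0]]]}}

```text
time: 9.5
tool_pos: [445.2, 268.1, 36.9]
eef_rot: [3.141, 0.0, 2.724]
contact_force: [0.1, 0.0, -1.1]
finger_gap: 62.3
grasp_force: 25.0
```

Emit:
{"api": "arm_command", "payload": {"deltas": [[[0,0,0.001,0],[0,0,0.002,0],[0,0,0.003,0],[0,0,0.004,0],[0,0,0.004,0]]]}}

```text
time: 10.0
tool_pos: [445.0, 268.1, 32.7]
eef_rot: [3.142, -0.0, 2.724]
contact_force: [0.5, 0.1, -0.9]
finger_gap: 62.1
grasp_force: 25.0
```

Emit:
{"api": "arm_command", "payload": {"deltas": [[[0,0,0.001,0],[0,0,0.0015,0],[0,0,0.002,0],[0,0,0.002,0]]]}}

```text
time: 10.4
tool_pos: [445.0, 268.0, 30.7]
eef_rot: [-3.142, -0.0, 2.724]
contact_force: [0.2, -0.7, -1.5]
finger_gap: 62.3
grasp_force: 25.0
```

Emit:
{"api": "arm_command", "payload": {"deltas": [[[0,0,0.0005,0],[0,0,0.001,0],[0,0,0.001,0],[0,0,0.001,0]]]}}

```text
time: 10.8
tool_pos: [445.0, 268.0, 30.0]
eef_rot: [3.141, 0.0, 2.724]
contact_force: [-0.7, -0.3, 4.8]
finger_gap: 61.8
grasp_force: 25.0
```

A 4.8 N upward force shows the roll is on the floor. I'll release and retreat straight up.

Emit:
{"api": "arm_command", "payload": {"deltas": [[[0,0,0,0],[0,0,0,0],[0,0,0,0],[0,0,0,0],[0,0,0,0]]], "gripper": 1}}

```text
time: 11.3
tool_pos: [445.0, 268.0, 29.6]
eef_rot: [3.142, -0.0, 2.724]
contact_force: [0.3, 0.2, 0.6]
finger_gap: 88.3
grasp_force: 0.0
```

Emit:
{"api": "arm_command", "payload": {"deltas": [[[0,0,-0.01,0],[0,0,-0.035,0],[0,0,-0.07,0],[0,0,-0.11,0],[0,0,-0.15,0]]]}}

```text
time: 11.8
tool_pos: [444.6, 267.7, 181.8]
eef_rot: [-3.141, -0.0, 2.724]
contact_force: [1.5, 0.1, -0.8]
finger_gap: 87.8
grasp_force: 0.0
```

Run:
```python
from h import *
p=bot.get_image("wrist");s=bot.get_image("side")
c=cv2.resize(s["img"][110:230,190:318],(320,300));cv2.imwrite("pics/end.png",np.hstack([cv2.resize(p["img"],(480,300)),c])[:,:,::-1])
print(bot.state()["tool_pos"],bot.state()["finger_gap"],(proj(p,[444.6,267.6,56])*.75).round())
```

```text
[447.60904698 269.67476282 185.01338424] 87.99815934219615 [240. 140.]
```

View pics/end.png

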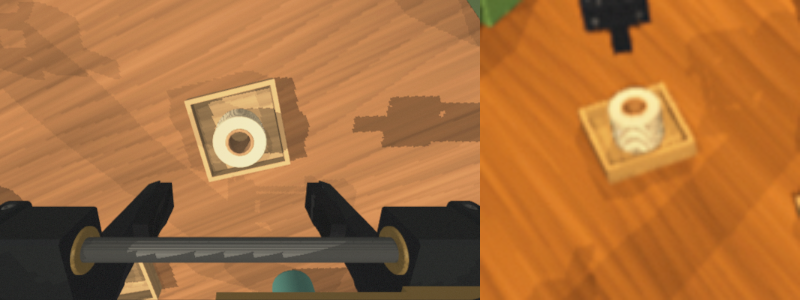

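The roll stands upright in the empty tray with its top at (240,142), against a predicted (240,140), and the gripper is clear.

Emit:
{"api": "arm_command", "payload": {"deltas": [[[0,0,0,0],[0,0,0,0],[0,0,0,0]]]}}

```text
time: 12.2
tool_pos: [444.2, 267.5, 178.6]
eef_rot: [-3.139, -0.001, 2.724]
contact_force: [-0.4, -0.3, 1.1]
finger_gap: 87.9
grasp_force: 0.0
```

```bash
python3 -c "
from station import bot
print(bot.finish_job())"
```

```text
the job is handed in; nothing more can be done
None
```

The wide roll is off its spindle and standing upright in the middle of the empty tray, the slim roll was still on its spindle when last in view, and the job was handed in at about 12 s (no verdict was returned).

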